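# Lay up a two-ply rosette blank in the curing rack

## Task

Lay up the blank in the curing rack: set the dark walnut disc down flat in the middle of the round steel plate on the lower tray, then set the light maple disc squarely centred on top of it, placing each one down rather than dropping it. Then close the rack: lift the upper tray by its red handle and stand its four posts in the four blue corner sockets of the lower tray, fully home and level, keeping the stack centred. Leave everything else on the bench where it is.

Things in the scene. Friction and masses are not known exactly. Their poses are not given: they have to be found in the camera images.
- lower_tray: Lower tray, fixed, on either side: pale square board 168 x 168 x 12 mm with a central round steel plate 76 mm across, 5 mm thick, and blue square corner sockets centred at x, y = +-65 mm: floor at z = 12 mm (the board's top), bore 16 mm square up to z = 30 mm, then flaring to 28 mm square at the top, z = 42 mm. Origin: centre of the board's underside, on the bench; z up, x and y along the sides.
- plate_center (a point): Centre of the top face of the steel plate on the lower tray, 17 mm above the bench.
- upper_tray: Upper tray, loose, about 0.4 kg, standing on four 12 mm round aluminium posts with chamfered feet at x, y = +-65 mm: open pale wooden frame 146 mm square, z = 65 to 77 mm, with a middle bar and a red handle above its centre of mass. Origin: centre, level with the feet; z up. Seated, it is 12 mm above the lower tray's origin; any quarter turn fits.
- tray_handle (a point): Middle of the upper tray's handle: a round horizontal red bar 14 mm in diameter, about 80 mm long, running along the upper tray's y, so pinch it across (along the upper tray's x). 115 mm above the feet, 38 mm above the frame's top.
- dark_disc: Dark brown walnut disc, 60 mm across, 12 mm thick, about 26 g, lying flat on the bench. Origin: centre of its underside; z up.
- light_disc: Pale maple disc, 60 mm across, 12 mm thick, about 26 g, lying flat on the bench. Origin: centre of its underside; z up.
- wax_tin: Round wax tin with green lid, 64 mm across, 24 mm high, standing among the discs; leave alone. Origin: centre of its underside.
- cup_a: Blue ceramic cup, 78 mm across the rim, 95 mm high; leave alone. Origin: centre of its underside.
- cup_b: A second blue cup like cup_a; leave alone. Origin: centre of its underside.
- glue_bottle: White bottle with orange cap, 52 mm across, 140 mm high; leave alone. Origin: centre of its underside.
- string_carton: Flat black carton 100 x 100 x 30 mm; leave alone. Origin: centre of its underside.
- screwdriver: Screwdriver with yellow handle lying at the left side of the bench; leave alone. Origin: on its underside.
- pliers: Pliers with red grips, about 175 mm long, 12 mm high, lying at the right side of the bench; leave alone. Origin: under the pivot.
- sanding_block: Cork sanding block 100 x 60 x 28 mm at the left side; leave alone. Origin: centre of its underside.

How it is judged:
On the way, in this order (a step that is already met when the one before it is completed fails the run):
1. the dark disc lies flat and centred on the steel plate, released (horizontal distance between dark_disc and plate_center below 0.007 m and z of dark_disc in the frame of lower_tray between 0.014 and 0.02 m and angle between dark_disc's own z axis and vertical below 0.08 rad and contact force between the fingers and dark_disc below 0.05 N and linear speed of dark_disc below 0.02 m/s), for 0.2 s.
2. the light disc lies flat and centred on the dark disc, released (horizontal distance between dark_disc and plate_center below 0.007 m and z of dark_disc in the frame of lower_tray between 0.014 and 0.02 m and angle between each of dark_disc, light_disc's own z axis and vertical below 0.08 rad and horizontal distance between light_disc and dark_disc below 0.006 m and z of light_disc in the frame of lower_tray between 0.026 and 0.032 m and contact force between the fingers and light_disc below 0.05 N and linear speed of light_disc below 0.02 m/s), for 0.2 s.
At the end, for the whole second after the job is handed in: The dark disc lies flat on the plate, centres within 7 mm; the light disc flat on it, centres within 6 mm; the upper tray stands level on the floors of the four sockets (height within 3 mm); all released and at rest (all of step 2 and horizontal distance between upper_tray and lower_tray below 0.006 m and z of upper_tray in the frame of lower_tray between 0.009 and 0.015 m and angle between upper_tray's own z axis and vertical below 0.04 rad and (angle between the x axis of upper_tray and the x axis of lower_tray, either way round below 0.1 rad or angle between the x axis of upper_tray and the y axis of lower_tray, either way round below 0.1 rad) and contact force between the fingers and dark_disc below 0.05 N and linear speed of each of dark_disc, upper_tray below 0.02 m/s and contact force between the fingers and upper_tray below 0.05 N); the robot touches nothing.
It fails at once if a disc or the upper tray is dropped (falls freely at more than 0.6 m/s, about 18 mm) ((linear speed of dark_disc above 0.6 m/s and contact force between the fingers and dark_disc below 0.05 N) or (linear speed of light_disc above 0.6 m/s and contact force between the fingers and light_disc below 0.05 N) or (linear speed of upper_tray above 0.6 m/s and contact force between the fingers and upper_tray below 0.05 N)).
It fails at once if any bystander is moved by more than 20 mm (distance of any of wax_tin, cup_a, cup_b, glue_bottle, string_carton, screwdriver, pliers, sanding_block from where it was at the start of the episode above 0.02 m).
It also fails if it takes over 72 s, if anything falls off the work surface, if the arm or the gripper's body presses on something with over 40 N, if the wrist force passes 120 N, or if a joint passes its speed limit or range.

## Robot

A 6-joint arm with a two-finger parallel gripper is mounted at the origin on the work surface. World frame = base frame: x ahead of the robot, y to its left, z up, the work surface at z = 0. Lengths are in m, angles in rad, forces in N, time in s.
With the tool pointing down it reaches from about 0.35 to 0.775 m from the base axis. Payload 7.3 kg.
Tool frame: the origin (TCP) lies on the centre line of the jaws, within the pads' length; the fingertips stand 17 mm ahead of it and the grasp point (between the pads) lies 2 mm behind it (robot.tcp_to_tips is the distance from the TCP to the fingertips, in m); z points along the fingers, y is the line along which they close (so a half turn about z gives the same grasp; the last joint's range is limited). The gripper opens to 92 mm and grips with 3 to 60 N. Pads are 19 mm wide; open, the fingers measure 130 mm over their backs; the gripper's body (75 mm by 190 mm) begins 47 mm behind the grasp point.
Start: joints at [1.072, 0.342, 1.524, -0, 1.275, -0.146], TCP at [0.181, 0.493, 0.244] pointing down, gripper open.
Joint ranges: [-2.53, 2.53], [-0.77, 2.02], [0.04, 2.7], [-1, 4.14], [0.28, 2.66], [-3.11, 3.11]. Speed limits (rad/s): [2.57, 2.57, 3.14, 3.14, 3.14, 3.14].

## Interface

Orientations are given as [roll, pitch, yaw] about the fixed x, y, z axes, in that order (R = Rz(yaw) Ry(pitch) Rx(roll)).
In Python, from cell import robot gives the robot as it stands. The module is installed in compiled form; this text tells all that it offers.
- The arm moves only by the tool carry_out, never from a script. Its argument "commands" is a list of rows, each a list of 3 entries, a list of its own where there are three numbers: the shift along the tool's x, y, z in m, then the turn about the tool's z in rad, then the opening, from 0 (shut) to 1 (fully open). In form: [[[dx, dy, dz], yaw, claw], ...]. A call has 1 to 20 rows; each row shifts and turns the commanded pose from where the row before left it, along the tool's axes as they then stand; what a row does not reach is not made up. A row lasts 1/8 s, in which the tool goes at most 62.5 mm and 10.7 degrees, less where a joint would pass 70% of its speed; a pose out of reach is approached as far as the arm can. A call is refused whole if a number of a shift passes 0.0625 or a number of a turn 0.188, either way. A call with a gripper value outside its range is refused whole. The fingers move at their own pace and stop on an object; "newtons" is the grip in N (left out, the last holds). Time passes only in rows, so rows that do not move let the fingers close. It gives the time, the measured TCP pose, the force, the opening and the grip force at its end, in the units of the state.
- robot.observe(): the state, without advancing time (a new reading comes with each control period).
- robot.read_camera(name): name is "scene" or "top" or "wrist"; returns a dict with "pixels" (480x640x3 uint8, red, green, blue), "fx", "fy", "cx", "cy" (pixels), "view" (4x4, takes a point from world to camera coordinates); the wrist camera has in their place "T_tool_cam" (4x4, takes a point from camera to tool coordinates, whose origin is the TCP and whose axes are the flange's). Camera axes: x right, y up, looking along -z (the intrinsics and any distortion apply to the point x, -y, -z); pixel columns grow to the right and rows downward; lengths in m; the calibration is good to about 2 mm. A picture is of the moment at which its call begins: read the wrist's pose just before it. There is no depth.
- robot.hand_in(): hands the job in; it is judged then, once.
Trained networks look in a picture, given as the dict that the camera call returned (one of the last four; its "shot" number tells which), for a name from the list of things; names that differ only in an ending like _2 or _b are one class to them, and where a whole thing is asked for, a point or a joint stands for the part that bears it (a point fixed in the world has none). Each returns a list of dicts, best first, with "p" (0 to 1); they miss things now and then, are a little off and sometimes report something else, mostly with a low value. They report only what shows in the picture. A call takes as long as a camera call.
- robot.find_in(picture, name): "at" ([column, row] in pixels, amid what is visible of it).
- robot.tip_of(picture, name): "at" ([column, row] in pixels: a listed point, or the origin of a listed thing).
The state is a dict: "time": time; "qpos": joint angles; "qvel": joint speeds; "joint_efforts": joint torques, N m; "tool_pos": TCP position; "tool_rot": TCP orientation; "contact_force": force on the tool from outside, world axes, zero at the start; "torque": the same for the moment, N m; "opening": finger opening in m; "grip_force": force on a finger pad.
Only numpy, scipy, OpenCV 4.12 (cv2) and the standard library are available. Lean on these libraries where they do the work, as an engineer would, in place of code of your own. Each camera call takes 0.05 s, during which the arm holds its last target. There are 200 camera calls.

## Working session

There is one attempt and no reset: what is moved stays moved. The work goes in short steps, Python scripts to look and compute and a tool call to move; the robot and the scene stay as the last step left them, time stands still between calls to the robot, and variables do not carry over. Pictures are saved under pics/ and viewed, at most 10 in all, crops included, and the job is handed in when it is done.

Besides the shell and the picture viewer there is one more tool, called after "Request:" as name([rows], argument=value, ...), one row to a line, values as JSON. carry_out: Moves the arm, as the interface text tells. Its arguments: {"type":"object","properties":{"commands":{"type":"array"},"newtons":{"type":"number"}},"required":["commands"]}

```bash
mkdir -p pics
cat > h.py <<'E'
import numpy as np, cv2
from cell import robot
def shot(name):
    s=robot.observe(); return robot.read_camera(name), s
def save(d,fn): cv2.imwrite('pics/'+fn, d['pixels'][:,:,::-1])
def Rt(s):
    r,p,y=s['tool_rot']
    from scipy.spatial.transform import Rotation as R
    T=np.eye(4);T[:3,:3]=R.from_euler('xyz',[r,p,y]).as_matrix();T[:3,3]=s['tool_pos'];return T
def c2w(d,s=None):
    if 'view' in d: return np.linalg.inv(np.array(d['view']))
    return Rt(s)@np.array(d['T_tool_cam'])
def px2w(d,px,z,s=None):
    T=c2w(d,s)
    K=np.array([[d['fx'],0,d['cx']],[0,d['fy'],d['cy']],[0,0,1]])
    dist=np.array(d.get('distortion',d.get('dist',np.zeros(5))),float)
    u=cv2.undistortPoints(np.array([[px]],float),K,dist)[0,0]
    v=T[:3,:3]@np.array([u[0],-u[1],-1]); o=T[:3,3]
    return o+v*(z-o[2])/v[2]
def w2px(d,P,s=None):
    T=np.linalg.inv(c2w(d,s)); p=T[:3,:3]@np.array(P)+T[:3,3]
    return [d['fx']*p[0]/-p[2]+d['cx'], d['fy']*-p[1]/-p[2]+d['cy']]
E
python3 - <<'E'
from h import *
s=robot.observe(); print(s)
for n in ['top','scene']:
    d,s=shot(n); save(d,n+'0.png'); print(n,[k for k in d],{k:d[k] for k in d if k not in('pixels','view')})
    print(np.round(c2w(d),3))
    for o,z in [('lower_tray',0),('plate_center',.017),('upper_tray',0),('tray_handle',.115),('dark_disc',0),('light_disc',0),('wax_tin',0),('cup_a',0),('glue_bottle',0),('string_carton',0),('screwdriver',0),('pliers',0),('sanding_block',0)]:
        for r in robot.tip_of(d,o)[:2]: print(o,round(r['p'],2),np.round(r['at']),np.round(px2w(d,r['at'],z),3)[:2])
d,s=shot('wrist'); print({k:d[k] for k in d if k not in('pixels',)})
E
```

```text
{'time': 0.0, 'qpos': array([ 1.07200305e+00,  3.42698417e-01,  1.52502214e+00, -2.93349818e-05,
        1.27536840e+00, -1.45973088e-01]), 'qvel': array([-0.00013147,  0.00198512,  0.00051527,  0.00021493,  0.00023287,
       -0.00114422]), 'joint_efforts': array([ 1.43745830e-03, -4.31231368e+01, -2.44228417e+01,  7.18742958e-02,
        5.57643129e-02, -1.11974286e-04]), 'tool_pos': array([0.18120325, 0.49233638, 0.24305576]), 'tool_rot': array([-3.14010818e+00, -1.89892703e-04,  2.78878089e+00]), 'contact_force': array([-0.78961117,  0.58426929,  0.24577227]), 'torque': array([0.02233313, 0.04186889, 0.03136873]), 'grip_force': 0.0, 'opening': 0.09213955780137703}
top ['pixels', 'fx', 'fy', 'cx', 'cy', 'view', 'shot'] {'fx': 544.3601120361735, 'fy': 544.3601120361735, 'cx': 321.82427342767244, 'cy': 243.77746400736945, 'shot': 1}
[[ 0.029  0.995 -0.1    0.483]
 [-0.999  0.031  0.016  0.002]
 [ 0.019  0.1    0.995  1.3  ]
 [ 0.     0.     0.     1.   ]]
lower_tray 0.84 [192. 276.] [0.529 0.286]
plate_center 0.89 [191. 272.] [0.537 0.286]
upper_tray 0.67 [417. 265.] [ 0.571 -0.25 ]
[... 1291 characters left out ...]
02.] [ 0.774 -0.008]
screwdriver 0.67 [507. 276.] [0.631 0.459]
screwdriver 0.36 [146. 205.] [ 0.538 -0.49 ]
pliers 0.9 [146. 204.] [ 0.533 -0.494]
pliers 0.49 [434. 236.] [0.53  0.288]
sanding_block 0.75 [504. 231.] [0.488 0.468]
{'fx': 374.0690695446427, 'fy': 374.0690695446427, 'cx': 314.47533572601395, 'cy': 236.12830806092373, 'T_tool_cam': array([[-6.39799396e-04,  9.69491327e-01,  2.45124781e-01,
         6.56709263e-02],
       [ 9.99999643e-01,  7.55678061e-04, -3.78681253e-04,
         9.23258496e-05],
       [-5.52363610e-04,  2.45124451e-01, -9.69491464e-01,
        -1.40867644e-01],
       [ 0.00000000e+00,  0.00000000e+00,  0.00000000e+00,
         1.00000000e+00]]), 'shot': 3}
```

View pics/top0.png

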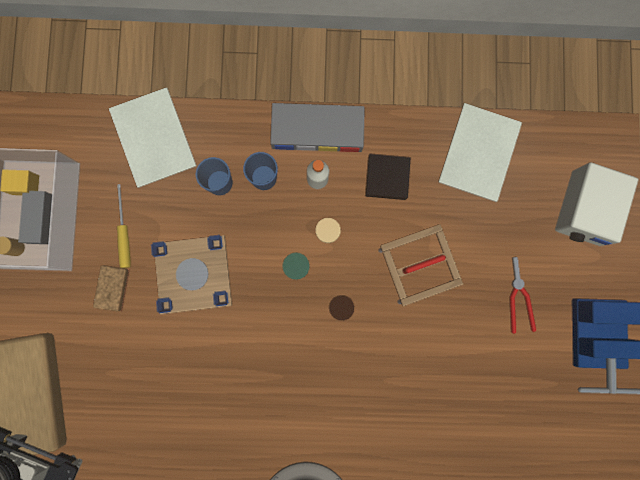

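View pics/scene0.png

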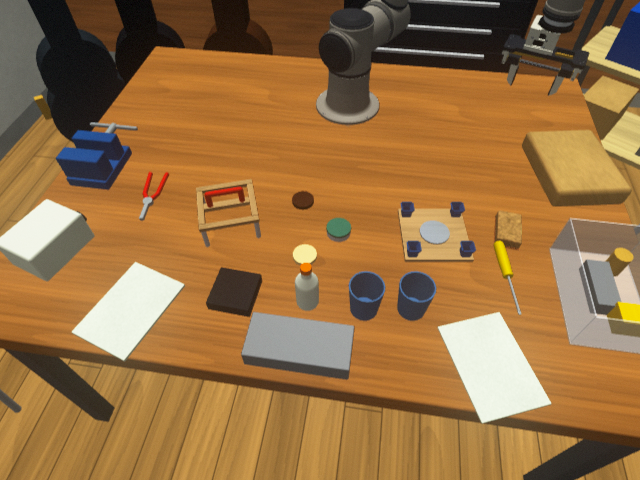

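Top view: the lower tray's plate is at about (192,274), walnut disc (342,307), maple disc (328,230), tin (296,266) and upper tray handle (425,265). The scene view agrees with this. I'll segment these for exact positions.

```bash
cat >> h.py <<'E'
def blob(d,px,tol=30,win=70,ref=None,lo=60):
    """component of pixels like the one at px -> centroid of min-area ellipse, area"""
    im=cv2.GaussianBlur(d['pixels'],(3,3),0).astype(int); c,r=int(round(px[0])),int(round(px[1]))
    col=np.median(im[r-2:r+3,c-2:c+3].reshape(-1,3),axis=0) if ref is None else np.array(ref)
    m=(np.abs(im-col).max(2)<tol).astype(np.uint8)
    w=np.zeros_like(m); w[max(0,r-win):r+win,max(0,c-win):c+win]=1; m*=w
    n,l,st,ce=cv2.connectedComponentsWithStats(m)
    k=l[r,c]
    if k==0: return None
    cs,_=cv2.findContours((l==k).astype(np.uint8),cv2.RETR_EXTERNAL,cv2.CHAIN_APPROX_NONE)
    h=cv2.convexHull(max(cs,key=len)); e=cv2.fitEllipse(h)
    return e,st[k],ce[k],col
E
python3 - <<'E'
from h import *
for n,pts in [('top',{'plate':(192,270,.017),'dark':(342,307,.012),'light':(328,230,.012),'tin':(296,266,.024),'handle':(425,265,.115)}),('scene',{'plate':(434,232,.017),'dark':(302,199,.012),'light':(304,254,.012),'tin':(339,228,.024),'handle':(224,191,.115)})]:
    d,s=shot(n)
    for k,(c,r,z) in pts.items():
        b=blob(d,(c,r))
        if b is None: print(k,None);continue
        e,st,ce,col=b
        print(n,k,np.round(e[0],1),np.round(e[1],1),round(e[2]),col,'area',st[4],'w',np.round(px2w(d,e[0],z),4)[:2],'cen',np.round(px2w(d,ce,z),4)[:2])
d,_=shot('top')
g=d['pixels'].astype(int)
# blue sockets, red handle
m=((g[:,:,2]>g[:,:,0]+25)).astype(np.uint8); m[:, :140]=0; m[:,245:]=0; m[:225]=0; m[325:]=0
n,l,st,ce=cv2.connectedComponentsWithStats(m)
for i in range(1,n):
    if st[i][4]>30: print('sock',ce[i].round(1),st[i][4],px2w(d,ce[i],.036).round(4)[:2])
m=((g[:,:,0]>g[:,:,1]+70)&(g[:,:,1]<60)).astype(np.uint8); m[:,:395]=0;m[:,460:]=0; m[:240]=0;m[290:]=0
p=np.argwhere(m)[:,::-1].astype(float); print('handle',len(p),p.mean(0),px2w(d,p.mean(0),.118).round(4)[:2])
w=np.array([px2w(d,q,.118)[:2] for q in p]); u=np.linalg.svd(w-w.mean(0))[2][0]; print('dir',u,np.ptp((w-w.mean(0))@u))
E
```

```text
top plate [191.5 274.1] [32.2 32.7] 25 [139. 141. 144.] area 839 w [0.5315 0.284 ] cen [0.5316 0.284 ]
top dark [341.3 307.3] [24.8 25.2] 164 [72. 51. 39.] area 503 w [ 0.4642 -0.0696] cen [ 0.4641 -0.0694]
top light [327.7 229.9] [23.8 24. ] 139 [210. 185. 137.] area 459 w [ 0.6465 -0.0324] cen [ 0.6467 -0.0323]
top tin [295.6 265.8] [26.4 26.7] 83 [ 75. 102.  87.] area 564 w [0.558  0.0406] cen [0.5579 0.0407]
top handle [426.3 263.6] [ 7.1 43.2] 69 [169.  58.  52.] area 188 w [ 0.5661 -0.2475] cen [ 0.565  -0.2466]
scene plate [434.2 231.4] [21.  29.2] 105 [177. 184. 188.] area 493 w [0.5301 0.2856] cen [0.5301 0.2856]
scene dark [302.4 200.2] [17.6 21.4] 86 [87. 50. 26.] area 298 w [ 0.468  -0.0667] cen [ 0.4679 -0.0665]
scene light [304.3 253.4] [17.7 22.4] 86 [248. 237. 164.] area 317 w [ 0.6446 -0.0304] cen [ 0.6442 -0.0305]
scene tin [338.2 227. ] [18.  23.8] 89 [ 79. 128.  98.] area 345 w [0.5578 0.0426] cen [0.5576 0.0428]
scene handle [221.9 190.6] [ 4.9 39.8] 81 [177.  39.  17.] area 114 w [ 0.5605 -0.2474] cen [ 0.5602 -0.2471]
sock [213.9 240. ] 85 [0.6115 0.2322]
sock [158.4 247.9] 107 [0.589  0.3594]
sock [219.3 295.9] 75 [0.4824 0.2134]
sock [163.4 303.9] 100 [0.4604 0.3402]
handle 163 [425.13496933 263.53374233] [ 0.5658 -0.2444]
dir [-0.36440872  0.93123911] 0.09132209801423602
```

Request:
carry_out([
  [[0,0,0],-0.17,1],
  [[0,0,0],-0.17,1],
  [[0,0,0],-0.17,1],
  [[-0.0136,-0.0428,0.0066],0,1],
  [[-0.0136,-0.0428,0.0066],0,1],
  [[-0.0136,-0.0428,0.0066],0,1],
  [[-0.0136,-0.0428,0.0066],0,1],
  [[-0.0136,-0.0428,0.0066],0,1],
  [[-0.0136,-0.0428,0.0066],0,1],
  [[-0.0136,-0.0428,0.0066],0,1],
  [[-0.0136,-0.0428,0.0066],0,1],
  [[-0.0136,-0.0428,0.0066],0,1],
  [[-0.0136,-0.0428,0.0066],0,1],
  [[-0.0136,-0.0428,0.0066],0,1],
  [[-0.0136,-0.0428,0.0066],0,1],
  [[-0.0136,-0.0428,0.0066],0,1],
  [[-0.0136,-0.0428,0.0066],0,1],
  [[0,0,0],0,1],
], newtons=15)

```text
time: 3.85
tool_pos: [0.4642, -0.0717, 0.1508]
tool_rot: [-3.141, 0.0, -2.988]
contact_force: [-0.4, 1.0, -0.1]
opening: 0.0921
grip_force: 0.0
```

```bash
cat >> h.py <<'E'
def rel(s,x,y,z,yaw=None):
    T=Rt(s); v=T[:3,:3].T@(np.array([x,y,z])-T[:3,3])
    o=['shift',v.round(4)]
    if yaw is not None:
        t=-(yaw-s['tool_rot'][2]); t=(t+np.pi)%(2*np.pi)-np.pi; o+=['turn',round(t,4)]
    print(*o)
def look(px0,z,fn=None,tol=30,win=110,tz=None):
    d,s=shot('wrist')
    if fn: save(d,fn)
    p=w2px(d,px0,s); b=blob(d,p,tol,win)
    print('time',round(s['time'],2),'tcp',np.round(s['tool_pos'],4),'rot',np.round(s['tool_rot'],4),'pred px',np.round(p,1))
    if b:
        e,st,ce,col=b; w=px2w(d,e[0],z,s)
        print('ell',np.round(e[0],1),np.round(e[1],1),col,'area',st[4],'world',w.round(4)); rel(s,w[0],w[1],tz if tz else z)
    return d,s
E
python3 - <<'E'
from h import *
look((.465,-.069,.012),.012,'w1.png',tz=.0195)
E
```

```text
time 3.85 tcp [ 0.4642 -0.0717  0.1508] rot [-3.1412e+00  3.0000e-04 -2.9878e+00] pred px [317.5 231. ]
ell [317.2 225. ] [76.  76.3] [90. 56. 37.] area 4549 world [ 0.4604 -0.0699  0.012 ]
shift [0.0036 0.0024 0.1313]
```

View pics/w1.png

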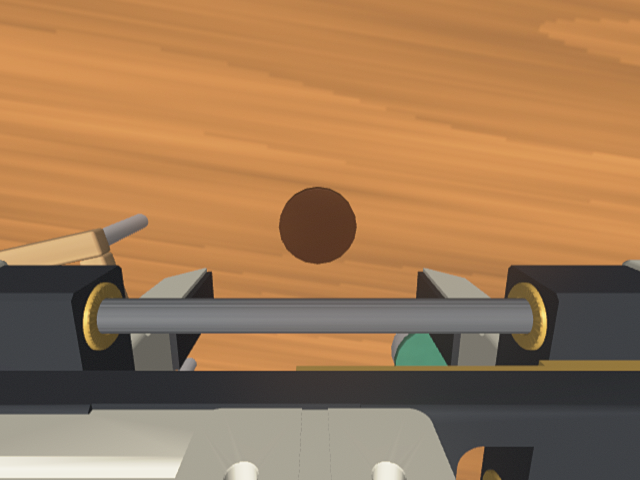

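The wrist image shows the walnut disc at (317,225), midway between the fingers, with the upper tray at left and the tin at lower right. I'll descend and grip.

Request:
carry_out([
  [[0.0036,0.0024,0.025],0,1],
  [[0,0,0.03],0,1],
  [[0,0,0.03],0,1],
  [[0,0,0.025],0,1],
  [[0,0,0.015],0,1],
  [[0,0,0.006],0,1],
  [[0,0,0],0,1],
  [[0,0,0],0,0.6],
  [[0,0,0],0,0.55],
  [[0,0,0],0,0.4],
  [[0,0,0],0,0.4],
  [[0,0,0],0,0.4],
  [[0,0,0],0,0.4],
], newtons=15)

```text
time: 5.52
tool_pos: [0.4595, -0.0676, 0.0205]
tool_rot: [-3.141, 0.0, -2.984]
contact_force: [-1.3, -0.5, 3.8]
opening: 0.0595
grip_force: 15.0
```

Run:
```python
from h import *
s=robot.observe(); print(s['contact_force'],s['opening'],s['grip_force'],s['tool_pos'])
d,s=look((s['tool_pos'][0],s['tool_pos'][1],.012),.012,'w2.png')
# hover over plate
rel(s,.531,.2845,.15, np.pi+.16)
```

```text
[-1.3355646  -0.48559822  3.81048196] 0.05950830406478657 15.000504702329636 [ 0.45946715 -0.06759954  0.02050837]
time 5.53 tcp [ 0.4595 -0.0676  0.0205] rot [-3.1414e+00  4.0000e-04 -2.9844e+00] pred px [314.  298.8]
ell [315.4 288.1] [ 36.  322.1] [87. 85. 85.] area 1462 world [ 0.4545 -0.0678  0.012 ]
shift [0.0049 0.0006 0.0085]
shift [-0.1258  0.3365 -0.1295] turn -0.0028
```

Request:
carry_out([
  [[0,0,-0.01],0,0.4],
  [[0,0,-0.03],0,0.4],
  [[0,0,-0.045],0,0.4],
  [[0,0,-0.045],0,0.4],
  [[-0.0195,0.0374,0],0,0.4],
  [[-0.0195,0.0374,0],0,0.4],
  [[-0.0195,0.0374,0],0,0.4],
  [[-0.0195,0.0374,0],0,0.4],
  [[-0.0195,0.0374,0],0,0.4],
  [[-0.0195,0.0374,0],0,0.4],
  [[-0.0195,0.0374,0],0,0.4],
  [[-0.0195,0.0374,0],0,0.4],
  [[-0.0195,0.0374,0],0,0.4],
  [[0,0,0],0,0.4],
  [[0,0,0],0,0.4],
])

```text
time: 7.45
tool_pos: [0.5794, 0.2919, 0.1502]
tool_rot: [-3.141, -0.001, -2.984]
contact_force: [0.5, -0.8, 0.2]
opening: 0.0594
grip_force: 15.0
```

Run:
```python
from h import *
d,s=look((.53,.284,.017),.017,'w3.png',tz=.0375)
```

```text
time 7.45 tcp [0.5794 0.2919 0.1502] rot [-3.1411e+00 -1.1000e-03 -2.9840e+00] pred px [314.1 163.9]
ell [314.3 162.1] [103.5 105.5] [207. 211. 213.] area 8591 world [0.5287 0.284  0.017 ]
shift [0.0512 0.0002 0.1127]
```

View pics/w3.png

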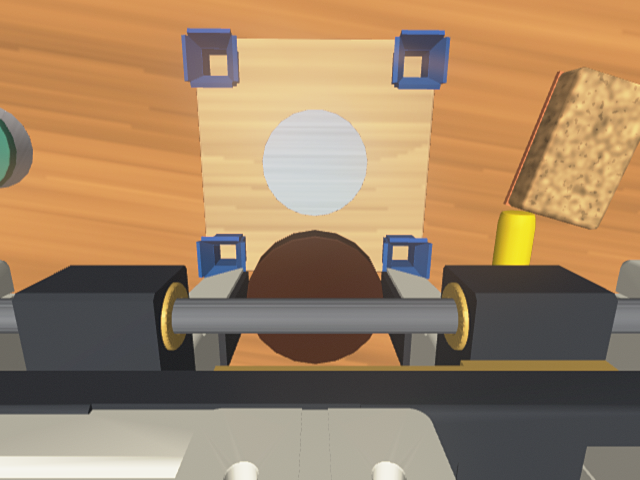

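The wrist image shows the plate at (314,162) and the held walnut disc spanning rows 231–363 about column 315. Next I'll work out the disc's offset in the hand.

Run:
```python
from h import *
d,s=shot('wrist'); g=d['pixels'].astype(int)
# disc rows at column 314
c=g[200:380,312:317].mean(1); 
m=(c[:,0]<120)&(c[:,0]>c[:,2]+20)
r=np.where(m)[0]+200; print(r)
T=Rt(s)
for ox in (-.004,-.002,0,.002,.004):
    o=[]
    for z in (.0085,.0205):
        P=[w2px(d,(T@np.array([ox+.03*np.cos(a),.03*np.sin(a),z,1]))[:3],s) for a in np.linspace(0,6.283,180)]
        P=np.array(P); o.append((P.min(0).round(1),P.max(0).round(1)))
    print(ox,o)
```

```text
[231 232 233 234 235 236 237 238 239 240 241 242 243 244 245 246 247 248
 249 250 251 252 253 254 255 256 257 258 259 260 261 262 263 264 265 266
 267 268 269 270 271 272 273 274 275 276 277 278 279 280 281 282 283 284
 285 286 287 288 289 290 291 292 293 294 295 296 297 334 335 336 337 338
 339 340 341 342 343 344 345 346 347 348 349 350 351 352 353 354 355 356
 357 358 359 360 361 362 363]
-0.004 [(array([244.7, 240.3]), array([383.4, 368.5])), (array([249.3, 233.4]), array([378.8, 353.9]))]
-0.002 [(array([244.4, 235.7]), array([383.6, 364.6])), (array([249.2, 229. ]), array([379. , 350.2]))]
0 [(array([244.2, 230.9]), array([383.8, 360.7])), (array([249. , 224.6]), array([379.1, 346.5]))]
0.002 [(array([244. , 226.2]), array([384.1, 356.7])), (array([248.8, 220.2]), array([379.3, 342.8]))]
0.004 [(array([243.8, 221.4]), array([384.3, 352.7])), (array([248.6, 215.7]), array([379.5, 339. ]))]
```

Request:
carry_out([
  [[0.0175,0.0001,0],0,0.4],
  [[0.018,0.0001,0],0,0.4],
  [[0.018,0,0.02],0,0.4],
  [[0,0,0.03],0,0.4],
  [[0,0,0.03],0,0.4],
  [[0,0,0.02],0,0.4],
  [[0,0,0.008],0,0.4],
  [[0,0,0.003],0,0.4],
  [[0,0,0.001],0,0.4],
  [[0,0,0],0,0.4],
  [[0,0,0],0,0.4],
])

```text
time: 8.93
tool_pos: [0.5273, 0.2844, 0.0389]
tool_rot: [3.141, 0.001, -2.984]
contact_force: [0.6, 0.3, 0.6]
opening: 0.0594
grip_force: 15.0
```

Run:
```python
from h import *
s=robot.observe(); print(s['contact_force'],s['opening'],s['tool_pos'])
```

```text
[0.57184258 0.33983113 0.59688735] 0.05937401041042645 [0.52732548 0.28440262 0.03885983]
```

Request:
carry_out([
  [[0,0,0.0007],0,0.4],
  [[0,0,0.0006],0,0.4],
  [[0,0,0],0,0.4],
])

```text
time: 9.3
tool_pos: [0.5272, 0.2843, 0.0375]
tool_rot: [3.141, 0.001, -2.984]
contact_force: [-0.4, -0.5, 5.0]
opening: 0.0592
grip_force: 15.0
```

Contact is at 5 N, so I'll release slowly, rise and back off to look.

Request:
carry_out([
  [[0,0,0],0,0.68],
  [[0,0,0],0,0.72],
  [[0,0,0],0,0.8],
  [[0,0,0],0,1],
  [[0,0,0],0,1],
  [[0,0,-0.01],0,1],
  [[0,0,-0.03],0,1],
  [[0,0,-0.035],0,1],
  [[-0.018,0,-0.035],0,1],
  [[-0.018,0,0],0,1],
  [[-0.018,0,0],0,1],
  [[0,0,0],0,1],
])

```text
time: 10.8
tool_pos: [0.5811, 0.2926, 0.1475]
tool_rot: [3.141, 0.001, -2.985]
contact_force: [-0.3, -0.5, 0.0]
opening: 0.0919
grip_force: 0.0
```

Run:
```python
from h import *
d,s=look((.529,.284,.029),.029,'w4.png')
g=d['pixels'].astype(int)
p=w2px(d,(.529,.284,.017),s); print(p)
c,r=map(int,p)
# plate: ellipse from outer boundary (gray pixels + dark)
im=g; gray=(abs(im[:,:,0]-im[:,:,2])<25)&(im[:,:,0]>150)
m=gray.astype(np.uint8); w=np.zeros_like(m); w[r-75:r+75,c-75:c+75]=1; m*=w
n,l,st,ce=cv2.connectedComponentsWithStats(m); k=1+np.argmax(st[1:,4])
cs,_=cv2.findContours((l==k).astype(np.uint8),cv2.RETR_EXTERNAL,cv2.CHAIN_APPROX_NONE)
e=cv2.fitEllipse(cv2.convexHull(max(cs,key=len))); print('plate',e,px2w(d,e[0],.017,s))
rel(s,.6465,-.032,.15)
```

```text
time 10.8 tcp [0.5811 0.2926 0.1475] rot [ 3.1414e+00  1.1000e-03 -2.9848e+00] pred px [313.5 160.6]
ell [314.7 159.8] [85.6 87.2] [106.  81.  65.] area 5874 world [0.5283 0.2848 0.029 ]
shift [0.0535 0.0004 0.1184]
[np.float64(313.4854001059623), np.float64(159.72068838384615)]
plate ((313.61273193359375, 159.42678833007812), (105.07952880859375, 107.02706146240234), 179.05235290527344) [0.52878335 0.28405772 0.017     ]
shift [-0.0139 -0.3309 -0.0026]
```

View pics/w4.png

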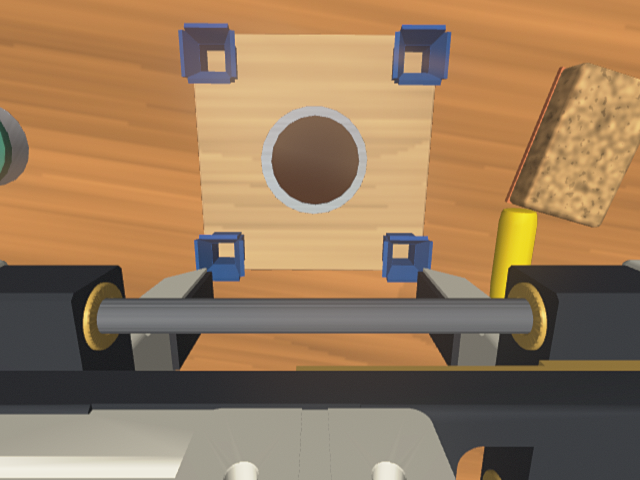

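The walnut disc at (314.7,159.8) sits concentric with the plate at (313.6,159.4), off by less than 1 mm. Next is the maple disc.

Request:
carry_out([
  [[-0.0015,-0.0368,0],0,1],
  [[-0.0015,-0.0368,0],0,1],
  [[-0.0015,-0.0368,0],0,1],
  [[-0.0015,-0.0368,0],0,1],
  [[-0.0015,-0.0368,0],0,1],
  [[-0.0015,-0.0368,0],0,1],
  [[-0.0015,-0.0368,0],0,1],
  [[-0.0015,-0.0368,0],0,1],
  [[-0.0015,-0.0368,0],0,1],
  [[0,0,0],0,1],
  [[0,0,0],0,1],
])

```text
time: 12.22
tool_pos: [0.6449, -0.0317, 0.147]
tool_rot: [3.141, -0.001, -2.984]
contact_force: [0.1, 1.0, -0.1]
opening: 0.0919
grip_force: 0.0
```

Run:
```python
from h import *
d,s=look((.6455,-.032,.012),.012,'w5.png',tz=.0205)
```

```text
time 12.22 tcp [ 0.6449 -0.0317  0.147 ] rot [ 3.1408e+00 -6.0000e-04 -2.9845e+00] pred px [313.4 231.5]
ell [313.4 229.5] [75.6 77.3] [245. 231. 167.] area 4599 world [ 0.6439 -0.0322  0.012 ]
shift [ 0.001  -0.0005  0.1265]
```

Request:
carry_out([
  [[0,-0.0005,0.025],0,1],
  [[0,0,0.03],0,1],
  [[0,0,0.03],0,1],
  [[0,0,0.025],0,1],
  [[0,0,0.012],0,1],
  [[0,0,0.0045],0,1],
  [[0,0,0],0,1],
  [[0,0,0],0,0.7],
  [[0,0,0],0,0.6],
  [[0,0,0],0,0.4],
  [[0,0,0],0,0.4],
  [[0,0,0],0,0.4],
  [[0,0,0],0,0.4],
])

```text
time: 13.9
tool_pos: [0.6458, -0.0328, 0.0207]
tool_rot: [-3.142, 0.0, -2.984]
contact_force: [-0.5, 0.8, 2.9]
opening: 0.059
grip_force: 15.0
```

Run:
```python
from h import *
s=robot.observe(); print(s['contact_force'],s['opening'],s['grip_force'],s['tool_pos'],s['tool_rot'])
rel(s,.5811,.2926,.1475+.02)
```

```text
[-0.49762884  0.84335089  2.86228482] 0.059049527604411345 15.00010147690773 [ 0.64577273 -0.03283273  0.0207145 ] [-3.14155439e+00  2.75426823e-04 -2.98441185e+00]
shift [ 0.0129  0.3315 -0.1468]
```

Request:
carry_out([
  [[0,0,-0.01],0,0.4],
  [[0,0,-0.03],0,0.4],
  [[0,0,-0.05],0,0.4],
  [[0,0,-0.0568],0,0.4],
  [[0.0014,0.0368,0],0,0.4],
  [[0.0014,0.0368,0],0,0.4],
  [[0.0014,0.0368,0],0,0.4],
  [[0.0014,0.0368,0],0,0.4],
  [[0.0014,0.0368,0],0,0.4],
  [[0.0014,0.0368,0],0,0.4],
  [[0.0014,0.0368,0],0,0.4],
  [[0.0014,0.0368,0],0,0.4],
  [[0.0014,0.0368,0],0,0.4],
  [[0,0,0],0,0.4],
  [[0,0,0],0,0.4],
])

```text
time: 15.78
tool_pos: [0.5814, 0.292, 0.1675]
tool_rot: [-3.141, 0.0, -2.984]
contact_force: [-0.8, -1.2, 0.8]
opening: 0.0595
grip_force: 15.0
```

Run:
```python
from h import *
d,s=look((.5283,.2848,.029),.029,'w6.png',tz=.0207+.029)
g=d['pixels'].astype(int); c=g[200:390,312:317].mean(1)
m=(c[:,0]>150)&(c[:,0]>c[:,2]+40)
print(''.join('#' if x else '.' for x in m))
T=Rt(s)
for ox in (-.003,-.002,-.001,0,.001,.002,.003):
    o=[]
    for z in (.0087,.0207):
        P=np.array([w2px(d,(T@np.array([ox+.03*np.cos(a),.03*np.sin(a),z,1]))[:3],s) for a in np.linspace(0,6.283,180)])
        o+=[P[:,1].min().round(1),P[:,1].max().round(1)]
    print(ox,o)
```

```text
time 15.78 tcp [0.5814 0.292  0.1675] rot [-3.1412e+00  1.0000e-04 -2.9841e+00] pred px [315.8 158.4]
ell [315.7 158.5] [79.6 81.1] [116.  89.  72.] area 5080 world [0.5284 0.2847 0.029 ]
shift [0.0535 0.0012 0.1178]
.........##########################################################################################..................................#####################################....................
-0.003 [np.float64(237.9), np.float64(366.3), np.float64(231.1), np.float64(351.9)]
-0.002 [np.float64(235.5), np.float64(364.4), np.float64(228.9), np.float64(350.0)]
-0.001 [np.float64(233.2), np.float64(362.4), np.float64(226.7), np.float64(348.1)]
0 [np.float64(230.8), np.float64(360.4), np.float64(224.5), np.float64(346.3)]
0.001 [np.float64(228.4), np.float64(358.5), np.float64(222.3), np.float64(344.4)]
0.002 [np.float64(226.1), np.float64(356.5), np.float64(220.1), np.float64(342.5)]
0.003 [np.float64(223.7), np.float64(354.5), np.float64(217.9), np.float64(340.7)]
```

View pics/w6.png

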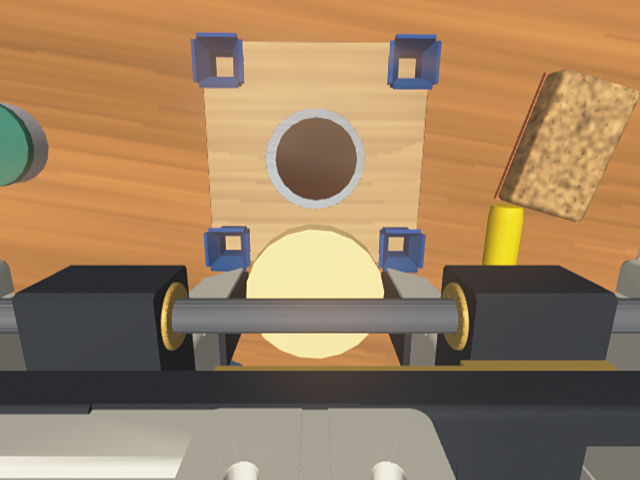

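The walnut disc is at (315.7,158.5) on the plate. The held maple disc spans rows of about 230 to 358. I'll read its edges more finely.

Run:
```python
from h import *
d=cv2.imread('pics/w6.png')
print(d[222:240,314,:].tolist()); print(d[350:372,314,:].tolist())
```

```text
[[126, 178, 217], [129, 183, 219], [123, 175, 212], [113, 161, 191], [114, 162, 192], [114, 164, 195], [112, 162, 193], [119, 173, 208], [160, 225, 240], [191, 245, 248], [179, 238, 246], [175, 236, 246], [175, 236, 246], [176, 237, 246], [175, 236, 246], [175, 236, 246], [175, 236, 246], [176, 236, 246]]
[[172, 234, 245], [171, 234, 245], [172, 234, 245], [171, 234, 245], [172, 234, 245], [172, 235, 246], [172, 236, 246], [156, 227, 245], [110, 173, 223], [81, 137, 201], [80, 136, 198], [81, 136, 197], [80, 136, 197], [83, 138, 200], [85, 139, 203], [79, 135, 189], [69, 125, 159], [67, 121, 151], [66, 122, 152], [64, 122, 152], [61, 106, 132], [55, 62, 74]]
```

Request:
carry_out([
  [[0.0175,0.001,0],0,0.4],
  [[0.0175,0,0],0,0.4],
  [[0.0175,0,0.02],0,0.4],
  [[0,0,0.03],0,0.4],
  [[0,0,0.03],0,0.4],
  [[0,0,0.024],0,0.4],
  [[0,0,0.009],0,0.4],
  [[0,0,0.003],0,0.4],
  [[0,0,0],0,0.4],
  [[0,0,0],0,0.4],
])

```text
time: 17.08
tool_pos: [0.5299, 0.2853, 0.0523]
tool_rot: [3.141, 0.002, -2.984]
contact_force: [-0.2, 0.2, -0.0]
opening: 0.0595
grip_force: 15.0
```

Run:
```python
from h import *
s=robot.observe(); rel(s,.5284+.001,.2847,.0497); print(s['contact_force'],s['tool_pos'])
```

```text
shift [ 0.0006 -0.0005  0.0026]
[-0.15670449  0.23111522 -0.03907231] [0.52992587 0.28529532 0.05231814]
```

Request:
carry_out([
  [[0.0005,-0.0004,0.0012],0,0.4],
  [[0,0,0.001],0,0.4],
  [[0,0,0.0004],0,0.4],
  [[0,0,0],0,0.4],
])

```text
time: 17.58
tool_pos: [0.529, 0.2847, 0.0497]
tool_rot: [3.141, 0.001, -2.984]
contact_force: [-2.3, -0.6, 5.1]
opening: 0.0598
grip_force: 15.0
```

Request:
carry_out([
  [[0,0,0],0,0.68],
  [[0,0,0],0,0.72],
  [[0,0,0],0,0.8],
  [[0,0,0],0,1],
  [[0,0,0],0,1],
  [[0,0,-0.01],0,1],
  [[0,0,-0.03],0,1],
  [[0,0,-0.035],0,1],
  [[-0.018,0,-0.035],0,1],
  [[-0.018,0,0],0,1],
  [[-0.018,0,0],0,1],
  [[0,0,0],0,1],
])

```text
time: 19.08
tool_pos: [0.583, 0.293, 0.1591]
tool_rot: [3.141, 0.001, -2.985]
contact_force: [-1.3, 0.3, 0.1]
opening: 0.0917
grip_force: 0.0
```

Run:
```python
from h import *
d,s=look((.5284,.2847,.041),.041,'w7.png')
g=d['pixels'].astype(int)
# sockets in wrist view
m=((g[:,:,2]>g[:,:,0]+40)).astype(np.uint8); m[300:]=0; m[:,:150]=0; m[:,480:]=0
n,l,st,ce=cv2.connectedComponentsWithStats(m)
for i in range(1,n):
    if st[i][4]>100:
        cs,_=cv2.findContours((l==i).astype(np.uint8),cv2.RETR_EXTERNAL,cv2.CHAIN_APPROX_NONE)
        print('sock',ce[i].round(1),st[i])
rel(s,.5655,-.245,.2, 1.571+.37)
```

```text
time 19.07 tcp [0.583  0.293  0.1591] rot [ 3.1414e+00  1.0000e-03 -2.9848e+00] pred px [314.5 157.1]
ell [314.7 155.4] [87.5 89.6] [243. 226. 164.] area 6165 world [0.5273 0.2846 0.041 ]
shift [0.0564 0.0004 0.1181]
sock [209.3  27.6] [190  26  41   4 158]
sock [419.   29.4] [398  28  41   4 152]
sock [187.1  52.5] [185  32   5  44 113]
sock [437.2  44.7] [425  34  20  28 224]
sock [414.1  78.6] [395  73  41  11 383]
sock [222.4 230.2] [204 228  36   5 167]
sock [403.6 231.2] [387 229  36   5 167]
sock [224.2 258.3] [ 199  234   48   38 1010]
sock [405.8 257.2] [ 380  234   48   40 1070]
shift [ 0.1012 -0.5287 -0.0411] turn 1.3573
```

View pics/w7.png

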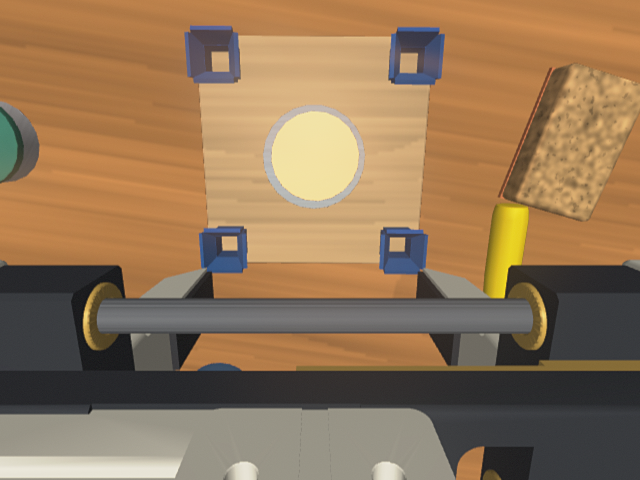

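The maple disc at (314.7,155.4) is concentric with the plate ring, so the stack is good. Next I'll go above the upper tray's handle.

Request:
carry_out([
  [[0.0084,-0.0441,-0.0076],0,1],
  [[0.0084,-0.0441,-0.0076],0,1],
  [[0.0084,-0.0441,-0.0076],0,1],
  [[0.0084,-0.0441,-0.0076],0,1],
  [[0.0084,-0.0441,-0.0076],0,1],
  [[0.0084,-0.0441,-0.0076],0,1],
  [[0.0084,-0.0441,-0.0076],0,1],
  [[0.0084,-0.0441,-0.0076],0,1],
  [[0.0084,-0.0441,-0.0076],0,1],
  [[0.0084,-0.0441,-0.0076],0,1],
  [[0.0084,-0.0441,-0.0076],0,1],
  [[0.0084,-0.0441,-0.0076],0,1],
  [[0,0,0],0.17,1],
  [[0,0,0],0.17,1],
  [[0,0,0],0.17,1],
  [[0,0,0],0.17,1],
  [[0,0,0],0.17,1],
  [[0,0,0],0.17,1],
  [[0,0,0],0.17,1],
  [[0,0,0],0.167,1],
])

```text
time: 21.62
tool_pos: [0.5649, -0.2446, 0.2501]
tool_rot: [-3.141, -0.001, 1.937]
contact_force: [0.1, 0.1, -0.0]
opening: 0.0918
grip_force: 0.0
```

Request:
carry_out([
  [[0,0,0],0,1],
  [[0,0,0],0,1],
])

```text
time: 21.88
tool_pos: [0.5653, -0.245, 0.25]
tool_rot: [-3.142, -0.0, 1.945]
contact_force: [-0.0, 0.1, 0.4]
opening: 0.092
grip_force: 0.0
```

Run:
```python
from h import *
d,s=shot('wrist'); save(d,'w8.png'); print(s['time'],s['tool_pos'],s['tool_rot'])
g=d['pixels'].astype(int)
m=((g[:,:,0]>g[:,:,1]+90)&(g[:,:,1]<80)).astype(np.uint8)
n,l,st,ce=cv2.connectedComponentsWithStats(m); k=1+np.argmax(st[1:,4])
pts=np.argwhere(l==k)[:,::-1].astype(np.float32); r=cv2.minAreaRect(pts); print('handle',st[k],r,w2px(d,(.5655,-.245,.115),s))
w=px2w(d,r[0],.115,s); b=cv2.boxPoints(r); W=np.array([px2w(d,q,.115,s)[:2] for q in b]); print('w',w,W.round(4).tolist()); 
i=np.argmax([np.hypot(*(W[i]-W[(i+1)%4])) for i in range(4)]); v=W[i]-W[(i+1)%4]; v*=np.sign(v[1])
yaw=np.arctan2(-v[0],v[1]); print('len',np.hypot(*v),'yaw',yaw)
rel(s,w[0],w[1],.115+.002,np.pi/2+yaw)
```

```text
21.875 [ 0.56529011 -0.24504236  0.25004979] [-3.14158076e+00 -1.35125871e-04  1.94521360e+00]
handle [ 305  168   17  121 1937] ((313.0, 228.0), (120.0, 16.0), 90.0) [np.float64(314.7343806402445), np.float64(231.150661029536)]
w [ 0.56338331 -0.24319816  0.115     ] [[0.5417, -0.2036], [0.5525, -0.1994], [0.5869, -0.2861], [0.5752, -0.2907]]
len 0.09327589886058599 yaw 0.3780430287448631
shift [ 0.0024 -0.0011  0.1331] turn -0.0036
```

View pics/w8.png

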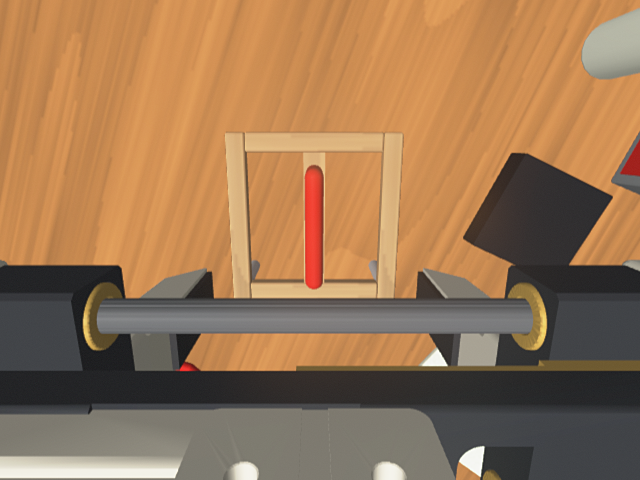

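The wrist image shows the red handle at (313,228), aligned with the jaw plane, and the frame level around it. I'll descend and grip.

Request:
carry_out([
  [[0.002,-0.001,0.02],0,1],
  [[0,0,0.035],0,1],
  [[0,0,0.035],0,1],
  [[0,0,0.028],0,1],
  [[0,0,0.012],0,1],
  [[0,0,0.005],0,1],
  [[0,0,0],0,1],
  [[0,0,0],0,0.4],
  [[0,0,0],0,0.25],
  [[0,0,0],0,0.25],
  [[0,0,0],0,0.2],
  [[0,0,0],0,0.05],
  [[0,0,0],0,0],
  [[0,0,0],0,0],
  [[0,0,0],0,0],
  [[0,0,0],0,0],
], newtons=45)

```text
time: 23.92
tool_pos: [0.5641, -0.2438, 0.1149]
tool_rot: [3.141, 0.0, 1.942]
contact_force: [0.8, 0.2, -1.0]
opening: 0.0124
grip_force: 45.0
```

Run:
```python
from h import *
s=robot.observe(); print(s['contact_force'],s['torque'],s['opening'],s['grip_force'],s['tool_pos'],s['tool_rot'])
```

```text
[ 0.82369003  0.20760422 -0.98625748] [-0.0679029  -0.13840113  0.01500933] 0.012363323416574281 44.99991238117218 [ 0.56412609 -0.24377034  0.1148509 ] [3.14110180e+00 2.56612073e-05 1.94182945e+00]
```

Request:
carry_out([
  [[0,0,-0.005],0,0],
  [[0,0,-0.015],0,0],
  [[0,0,-0.03],0,0],
  [[0,0,-0.03],0,0],
  [[0,0,-0.02],0,0],
  [[0,0,0],0,0],
])

```text
time: 24.68
tool_pos: [0.5647, -0.2443, 0.2174]
tool_rot: [3.139, 0.004, 1.942]
contact_force: [0.6, -0.4, -3.3]
opening: 0.0125
grip_force: 45.0
```

Request:
carry_out([
  [[0.015,0.0047,0],0,0],
  [[0.032,0.01,0],0,0],
  [[0.0361,0.0113,0],0,0],
  [[0.0361,0.0113,0],0,0],
  [[0.0361,0.0113,0],0,0],
  [[0.0361,0.0113,0],0,0],
  [[0.0361,0.0113,0],0,0],
  [[0.0361,0.0113,0],0,0],
  [[0.0361,0.0113,0],0,0],
  [[0.0361,0.0113,0],0,0],
  [[0.0361,0.0113,0],0,0],
  [[0.0361,0.0113,0],0,0],
  [[0.0361,0.0113,0],0,0],
  [[0.0361,0.0113,0],0,0],
  [[0.0246,0.0081,0],0,0],
  [[0,0,0],0.074,0],
  [[0,0,0],0.074,0],
  [[0,0,0],0.073,0],
  [[0,0,0],0,0],
  [[0,0,0],0,0],
])

```text
time: 27.18
tool_pos: [0.5278, 0.2843, 0.2143]
tool_rot: [-3.14, 0.0, 1.723]
contact_force: [0.4, -1.1, -3.9]
opening: 0.0129
grip_force: 45.0
```

Run:
```python
from h import *
d,s=shot('wrist'); save(d,'w9.png'); print(s['time'],s['tool_pos'],s['tool_rot'],s['contact_force'])
rel(s,.5287,.2840,.1269,np.pi/2+.15)
# expected sockets and post feet pixels
c,si=np.cos(.15),np.sin(.15)
for a in(65,-65):
    for b in (65,-65):
        print('sock',a,b,np.round(w2px(d,(.5287+c*a/1e3-si*b/1e3,.284+si*a/1e3+c*b/1e3,.042),s)))
T=Rt(s)
for a in(65,-65):
    for b in(65,-65): print('foot',a,b,np.round(w2px(d,(T@np.array([a/1e3,b/1e3,.1149,1]))[:3],s)))
```

```text
27.175 [0.52782728 0.28425582 0.21429855] [-3.14026345e+00  9.31657014e-05  1.72256725e+00] [ 0.44085127 -1.13059376 -3.87096975]
shift [-0.0004  0.0009  0.0874] turn 0.0018
sock 65 65 [396. 143.]
sock 65 -65 [388. 292.]
sock -65 65 [236. 143.]
sock -65 -65 [243. 292.]
foot 65 65 [412. 143.]
foot 65 -65 [217. 143.]
foot -65 65 [401. 322.]
foot -65 -65 [228. 322.]
```

View pics/w9.png

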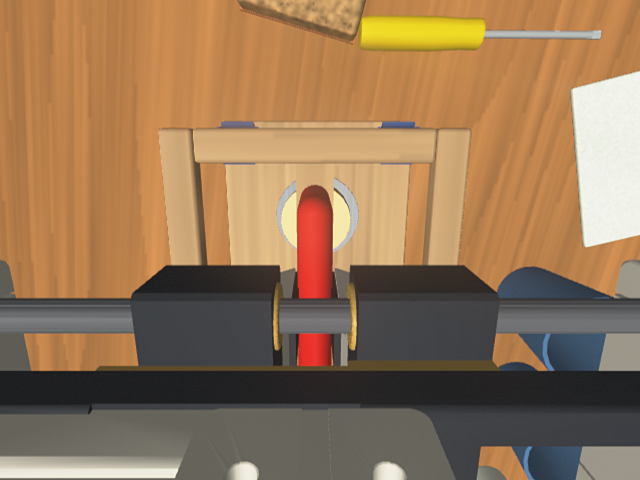

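The wrist image shows the upper tray (frame columns 160–470) squarely over the lower tray, whose sockets span columns 222–415. The lateral offset is about 1 mm. I'll lower it.

Request:
carry_out([
  [[0,0.001,0.01],0,0],
  [[0,0,0.02],0,0],
  [[0,0,0.015],0,0],
  [[0,0,0.008],0,0],
  [[0,0,0.006],0,0],
  [[0,0,0.006],0,0],
  [[0,0,0],0,0],
])

```text
time: 28.1
tool_pos: [0.5294, 0.2841, 0.1497]
tool_rot: [-3.141, -0.0, 1.721]
contact_force: [0.2, 0.9, -3.7]
opening: 0.013
grip_force: 45.0
```

Request:
carry_out([
  [[0,0,0.004],0,0],
  [[0,0,0.004],0,0],
  [[0,0,0.004],0,0],
  [[0,0,0.003],0,0],
  [[0,0,0],0,0],
])

```text
time: 28.72
tool_pos: [0.5294, 0.2841, 0.1346]
tool_rot: [-3.141, 0.0, 1.721]
contact_force: [1.0, 0.4, -3.5]
opening: 0.0122
grip_force: 45.0
```

The posts are in the bores with no side force. Last few millimetres.

Request:
carry_out([
  [[0,0,0.003],0,0],
  [[0,0,0.002],0,0],
  [[0,0,0.0015],0,0],
  [[0,0,0.0005],0,0],
  [[0,0,0],0,0],
])

```text
time: 29.35
tool_pos: [0.5295, 0.2842, 0.1279]
tool_rot: [3.142, -0.0, 1.721]
contact_force: [0.2, -0.1, -4.0]
opening: 0.0124
grip_force: 45.0
```

Request:
carry_out([
  [[0,0,0.0005],0,0],
  [[0,0,0.0005],0,0],
  [[0,0,0.0005],0,0],
  [[0,0,0],0,0],
])

```text
time: 29.85
tool_pos: [0.5294, 0.2842, 0.1268]
tool_rot: [3.142, -0.0, 1.721]
contact_force: [-2.7, -0.7, 1.1]
opening: 0.0126
grip_force: 45.0
```

Weight is now on the floors, at 0.1268 against an expected 0.1269. I'll release, rise and inspect.

Request:
carry_out([
  [[0,0,0],0,0.18],
  [[0,0,0],0,0.25],
  [[0,0,0],0,0.4],
  [[0,0,0],0,0.5],
  [[0,0,0],0,0.5],
  [[0,0,-0.01],0,0.5],
  [[0,0,-0.03],0,0.5],
  [[0,0,-0.04],0,0.5],
  [[0,0,-0.04],0,0.5],
  [[0,0,0],0,0.5],
])

```text
time: 31.1
tool_pos: [0.531, 0.2848, 0.251]
tool_rot: [3.133, -0.002, 1.721]
contact_force: [0.2, -0.1, -0.2]
opening: 0.0459
grip_force: 0.0
```

Run:
```python
from h import *
d,s=shot('wrist'); a=d['pixels']; print(s['time'],s['tool_pos'],s['contact_force'])
T=Rt(s)
e,_=shot('scene'); b=cv2.resize(e['pixels'][150:330,340:560],(660,540))
c=np.zeros((600,800,3),np.uint8); c[:300,:400]=cv2.resize(a,(400,300)); 
c2=cv2.resize(e['pixels'][170:300,370:550],(400,289)); c[:289,400:]=c2
t,_=shot('top'); c[300:600,:400]=cv2.resize(t['pixels'][220:330,120:267],(400,300)); c[300:600,400:]=cv2.resize(e['pixels'],(400,300))
cv2.imwrite('pics/fin.png',c[:,:,::-1])
```

```text
31.1 [0.531025   0.28480985 0.25102677] [ 0.20869481 -0.10927411 -0.21627586]
```

View pics/fin.png

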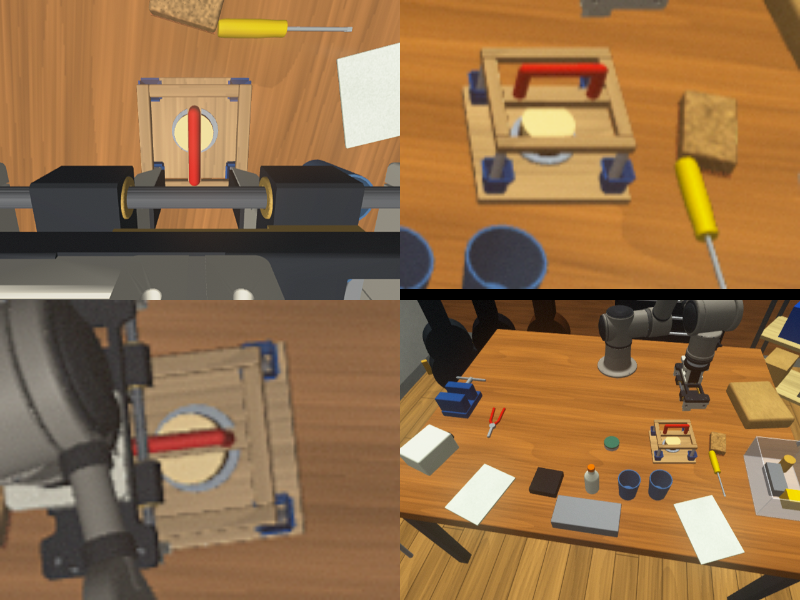

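The composite shows all four posts in the blue sockets, the frame level, the stack centred on the plate under the handle and the gripper clear of it. The other items look undisturbed, so I'll hand in.

```bash
python3 -c "
from cell import robot
print(robot.hand_in())"
```

```text
the job is handed in; nothing more can be done
None
```

I handed the job in at about 31 s: the walnut and maple discs are stacked centred on the steel plate (about 1 mm off in the wrist images) and the upper tray is seated level in all four sockets. The bystanders look undisturbed in the last picture; the hand-in gave no verdict.

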